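Trip the hidden filter-tray latch through the access hole

TASK

Take the T-handle hex driver from its stand and push its shaft straight down through the small hole in the top of the filter housing to trip the spring latch hidden inside, so that the filter tray springs out at the front. Then hang the driver back upright across its stand, and leave the dropper bottle and the eyepiece standing where they are.

Things in the scene. Friction and masses are not known exactly. Their poses are not given: they have to be found in the camera images.
- housing: Fixed grey filter housing, 120 (x) x 110 (y) x 100 mm high, standing on the desk with an aluminium top plate. Origin: centre of its underside; z up, its front (with the tray) looks to its own -x. Hollow behind and above the tray.
- hole (a point): Centre of the mouth of the access hole in the top plate's upper face, 100 mm above the desk, 34 mm behind the housing's middle. Diameter 14 mm, 2 mm chamfer, plate 6 mm thick, empty below. Straight under it, 70 mm below the mouth, lies the latch's steel plate, 22 x 24 mm. Axes as the housing's.
- latch (a joint): Travel of the hidden spring latch plate, m: 0 at rest, positive downward, 0.012 at its stop; 3 N starts it, 6 N at the stop; it springs back when let go. The tray is freed at about 0.006 (shaft tip 76 mm below the hole's mouth); push until the tip is 78 to 82 mm below the mouth.
- tray (a joint): How far the filter tray has slid out of the housing's front, m: 0 closed and latched, 0.045 fully out. Once tripped, its spring pushes it fully out in about half a second (3.4 N falling to 1.6 N). Its front panel, 104 x 36 mm, stands 6 mm before the housing's front when closed, with a lip 10 mm further; keep the way free.
- stand: Fixed stand. Origin: centre of underside, z up. Base 110 x 80 x 8 mm; two uprights at its own x = -28 and +28 mm, 44 mm free between them, carry saddles 135 mm above the desk on which the ends of the driver's grip rest. Saddles are about 28 mm wide (y), with flaring lips to 148 mm high; end cheeks at x = -40 and +40 mm, 147 mm high. Between the uprights it is open, down to the base.
- driver_grip (a point): Centre of the T-handle driver's crossbar grip: 70 mm long, 17 mm thick, 19 mm high. At the start it hangs across the stand, shaft down, this point 144 mm above the desk over the stand's middle. Own axes: x along the bar, y along the shaft towards the grip (up while it hangs), z across the bar's 17 mm thickness (pinch it so). Mass 40 to 85 g.
- driver_tip (a point): Tip of the driver's straight steel shaft, diameter 5 mm, 124.5 mm from the grip's centre along its own -y; 115 mm of shaft stand free below the bar. Axes as the grip's.
- bottle: Dropper bottle, 37 mm across, 106 mm high, standing on the white desk behind the work; origin at the centre of its underside, z up. Leave alone.
- eyepiece: Black eyepiece, 34 mm across, 58 mm high, standing on the white desk behind the work; origin at the centre of its underside, z up. Leave alone.

How it is judged:
On the way:
1. the latch plate is pushed down by the driver's shaft, standing in the access hole (value of joint latch above 0.004 m and horizontal distance between driver_tip and hole below 0.012 m and z of driver_tip in the frame of hole below -0.065 m), for 0.05 s.
At the end, for the whole second after the job is handed in: The tray is out by more than 35 mm of its 45 mm; the driver hangs at rest across the stand's two saddles, shaft down within 0.2 rad of upright, its grip's centre within 16 mm of the stand's middle and 138 to 152 mm above the desk (value of joint tray above 0.035 m and horizontal distance between driver_grip and stand below 0.016 m and z of driver_grip in the frame of stand between 0.138 and 0.152 m and height (world z) of driver_tip below 0.05 m and angle between driver_grip's own y axis and vertical below 0.2 rad and linear speed of driver below 0.05 m/s); the robot touches nothing.
It fails at once if the dropper bottle is pushed away by more than 40 mm or tipped (distance of bottle from where it was at the start of the episode above 0.04 m or angle between bottle's own z axis and vertical above 0.5 rad).
It fails at once if the eyepiece is pushed away by more than 40 mm or tipped (distance of eyepiece from where it was at the start of the episode above 0.04 m or angle between eyepiece's own z axis and vertical above 0.5 rad).
It also fails if it takes over 64 s, if anything falls off the work surface, if the arm or the gripper's body presses on something with over 40 N, if the wrist force passes 120 N, or if a joint passes its speed limit or range.

ROBOT

A 6-joint arm with a two-finger parallel gripper is mounted at the origin on a cart in front of the work surface, level with it; the furniture and walls round the work are solid. World frame = base frame: x ahead of the robot, y to its left, z up, the work surface at z = 0. Lengths are in m, angles in rad, forces in N, time in s.
With the tool pointing down it reaches from about 0.35 to 0.975 m from the base axis. Payload 4.9 kg.
Tool frame: the origin (TCP) lies on the mounting face of the last link; the fingertips stand 173 mm ahead of it and the grasp point (between the pads) lies 155 mm ahead of it (tcp_to_grasp is the distance from the TCP to the grasp point, in m); z points along the fingers, y is the line along which they close (so a half turn about z gives the same grasp; the last joint's range is limited). The gripper opens to 85 mm and grips with 20 to 120 N. Pads are 22 mm wide; open, the fingers measure 114 mm over their backs; the gripper's body (76 mm by 85 mm) begins 54 mm behind the grasp point. The pads swing forward as they close: fully open they stand 13 mm farther back than shut.
Start: joints at [-1.352, 0.053, 1.613, -0, 1.476, -0.119], TCP at [0.207, -0.59, 0.405] pointing down, gripper open.
Joint ranges: [-3.01, 3.01], [-1.01, 2.22], [0.06, 2.58], [-1.02, 4.17], [0.09, 2.62], [-3.14, 3.14]. Speed limits (rad/s): [2.57, 2.57, 3.14, 3.14, 3.14, 3.14].

INTERFACE

Orientations are given as a rotation vector (axis times angle).
In Python, from station import get_obs, get_image, calibration, finish_job, tcp_to_grasp gives the robot as it stands. The module is installed in compiled form; this text tells all that it offers.
- The arm moves only by the tool arm_command, never from a script. Its argument "plan" is a list that holds one entry, the list of rows, each a list of 6 numbers: the shift along the tool's x, y, z in cm, then the turn, a rotation vector about the tool's x, y, z in rad. A call has 1 to 12 rows; each row is the pose to reach, as a shift and turn from the pose commanded when the call began, along the tool's axes at that moment; what a row does not reach only later rows make up. A row lasts 1/12 s, in which the tool goes at most 41.7 mm and 7.16 degrees, less where a joint would pass 70% of its speed; a pose out of reach is approached as far as the arm can. A call with a gripper value outside its range is refused whole. "gripper" is the closure, from -1 (fully open) to 1 (shut), set as the call begins (left out, the last holds). The fingers move at their own pace and stop on an object; "force" is the grip in N (left out, the last holds). Time passes only in rows, so rows that repeat a pose let the fingers close. It gives the time, the measured TCP pose, the force, the opening and the grip force at its end, in the units of the state.
- get_obs(): the state, without advancing time (a new reading comes with each control period).
- get_image(name): name is "side" or "top"; returns (picture, depth): 384x512x3 uint8, blue, green, red; 384x512 float32, m along the optical axis (not along the pixel's ray), 0 where there is no reading.
- calibration(name): a dict with "fx", "fy", "cx", "cy" (pixels), "dist" ([k1, k2, p1, p2, k3] as OpenCV has them; the pictures are not rectified), "pose" (4x4, takes a point from camera to world coordinates). Camera axes: x right, y up, looking along -z (the intrinsics and any distortion apply to the point x, -y, -z); pixel columns grow to the right and rows downward; lengths in m; the calibration is good to about 2 mm. A picture is of the moment at which its call begins. calibration takes no time and is no camera call.
- finish_job(): hands the job in; it is judged then, once.
The state is a dict: "t": time; "q": joint angles; "dq": joint speeds; "effort": joint torques, N m; "tool_pos": TCP position; "tool_rot": TCP orientation; "contact_force": force on the tool from outside, world axes, zero at the start; "wrist_torque": the same for the moment, N m; "opening": finger opening in m; "grip_force": force on a finger pad.
Only numpy, scipy, OpenCV 4.12 (cv2) and the standard library are available. Lean on these libraries where they do the work, as an engineer would, in place of code of your own. Each camera call takes 0.05 s, during which the arm holds its last target. There are 200 camera calls.

## Working session

There is one attempt and no reset: what is moved stays moved. The work goes in short steps, Python scripts to look and compute and a tool call to move; the robot and the scene stay as the last step left them, time stands still between calls to the robot, and variables do not carry over. Pictures are saved under pics/ and viewed, at most 13 in all, crops included, and the job is handed in when it is done.

Besides the shell and the picture viewer there is one more tool, called after "Call:" in YAML: its name, and indented under it one key for each argument. arm_command: Moves the arm, as the interface text tells. Its arguments: {"type":"object","properties":{"plan":{"type":"array"},"gripper":{"type":"number"},"force":{"type":"number"}},"required":["plan"]}

```bash
mkdir -p pics; cat > h.py <<'E'
import numpy as np,cv2
from station import *
def grab(n):
    im,d=get_image(n); cv2.imwrite(f'pics/{n}_last.png',im); np.save(f'pics/{n}_d.npy',d); return im,d
def rays(n,uv):
    c=calibration(n);K=np.array([[c['fx'],0,c['cx']],[0,c['fy'],c['cy']],[0,0,1]])
    p=cv2.undistortPoints(np.array(uv,float).reshape(-1,1,2),K,np.array(c['dist'],float)).reshape(-1,2)
    r=np.c_[p[:,0],-p[:,1],-np.ones(len(p))]; P=np.array(c['pose']); return P[:3,3],r@P[:3,:3].T
def onz(n,uv,z):
    o,r=rays(n,uv); return o+r*((z-o[2])/r[:,2])[:,None]
def cloud(n,d):
    v,u=np.mgrid[:d.shape[0],:d.shape[1]]
    o,r=rays(n,np.c_[u.ravel(),v.ravel()]); return (o+r*d.reshape(-1,1)).reshape(*d.shape,3)
E
python3 - <<'E'
from h import *
for n in('side','top'):
    im,d=grab(n); c=calibration(n); print(n,np.round(c['pose'],3).tolist(),c['fx'],c['dist'])
a=cv2.imread('pics/side_last.png');cv2.imwrite('pics/1s.png',a)
b=cv2.imread('pics/top_last.png');cv2.imwrite('pics/1t.png',b)
o=get_obs();print(o,tcp_to_grasp)
E
```

```text
side [[0.951, 0.128, -0.283, 0.336], [-0.31, 0.442, -0.841, -0.635], [0.018, 0.888, 0.46, 0.491], [0.0, 0.0, 0.0, 1.0]] 377.0405761263311 [-0.05956317  0.          0.          0.          0.        ]
top [[0.009, 0.985, -0.171, 0.407], [-1.0, 0.014, 0.025, 0.099], [0.027, 0.171, 0.985, 1.014], [0.0, 0.0, 0.0, 1.0]] 470.3258222258228 [-0.18596609  0.          0.          0.          0.        ]
{'t': 0.1, 'q': array([-1.35199009e+00,  5.32700478e-02,  1.61415840e+00, -7.16505996e-06,
        1.47597539e+00, -1.19001178e-01]), 'dq': array([-0.00071771, -0.00071444, -0.0024994 , -0.00128156, -0.0002961 ,
        0.00047615]), 'effort': array([-1.06982105e-03, -3.94898772e+01, -3.71366394e+01, -2.57369038e-04,
        3.84859362e-03,  2.09302634e-06]), 'tool_pos': array([ 0.20708235, -0.58943635,  0.40359753]), 'tool_rot': array([-3.09510366e+00, -5.27804285e-01,  1.53015310e-04]), 'contact_force': array([-0.41402809, -0.29150712, -0.6963742 ]), 'wrist_torque': array([ 0.02414396,  0.00700361, -0.04061733]), 'grip_force': 0.0, 'opening': 0.0853432345685749} 0.1547
```

View pics/1s.png

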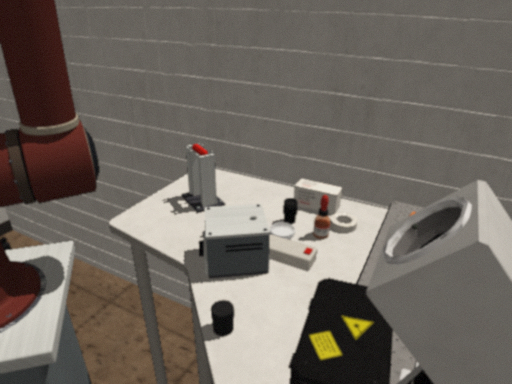

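View pics/1t.png

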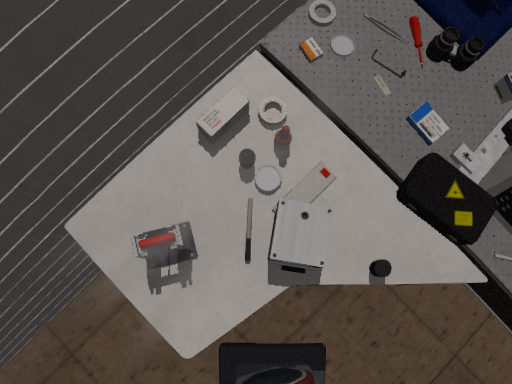

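The top view shows the red grip at (157,241) on its stand, the housing with its hole at (305,215), the eyepiece at (247,158) and the bottle at (283,135). The side view shows the grip at (200,149) and the housing at (237,240). Next I'll measure them.

```bash
python3 - <<'E'
from h import *
im,d=grab('top'); C=cloud('top',d)
hsv=cv2.cvtColor(im,cv2.COLOR_BGR2HSV)
m=((hsv[...,0]<10)|(hsv[...,0]>170))&(hsv[...,1]>130)&(hsv[...,2]>70); m[:, :100]=0; m[:,220:]=0; m[:200]=0;m[300:]=0
v,u=np.where(m); r=cv2.minAreaRect(np.c_[u,v].astype(np.float32)); print('red',len(u),r)
P=onz('top',cv2.boxPoints(r),.1535); print('grip corners',P.round(4).tolist(),P.mean(0)); print('depth z',np.percentile(C[m][:,2],[10,50,90]),np.median(C[m],0))
for i in range(4): print(np.linalg.norm(P[i]-P[(i+1)%4]),np.degrees(np.arctan2(*(P[(i+1)%4]-P[i])[[1,0]])))
# plate
g=np.abs(C[...,2]-.1)<.006; g[:180]=0;g[290:]=0;g[:,:255]=0;g[:,345:]=0
k=cv2.findContours(g.astype(np.uint8),cv2.RETR_EXTERNAL,cv2.CHAIN_APPROX_NONE)[0]; k=max(k,key=cv2.contourArea)
r=cv2.minAreaRect(k); P=onz('top',cv2.boxPoints(r),.1); print('plate',P.round(4).tolist(),P.mean(0))
for i in range(4): print(np.linalg.norm(P[i]-P[(i+1)%4]),np.degrees(np.arctan2(*(P[(i+1)%4]-P[i])[[1,0]])))
gray=cv2.cvtColor(im,cv2.COLOR_BGR2GRAY)[203:228,293:318]; 
w=np.clip(120-gray.astype(float),0,None); 
n,lab,st,ce=cv2.connectedComponentsWithStats((gray<110).astype(np.uint8)); print(st.tolist(),ce.tolist())
l=lab[12,12]; w=w*(lab==l); yy,xx=np.mgrid[203:228,293:318]; hc=[(w*xx).sum()/w.sum(),(w*yy).sum()/w.sum()]; print('hole',hc,onz('top',[hc],.1))
cv2.imwrite('pics/2t.png',cv2.resize(im[180:300,110:350],None,fx=3.3,fy=3.3,interpolation=cv2.INTER_CUBIC))
im,d=grab('side');cv2.imwrite('pics/2s.png',cv2.resize(im[130:290,170:290],None,fx=3.7,fy=3.7,interpolation=cv2.INTER_CUBIC))
E
```

```text
red 194 ((155.29246520996094, 238.77359008789062), (6.043863773345947, 34.75221633911133), 74.05460357666016)
grip corners [[0.4644, 0.2935, 0.1535], [0.4831, 0.2321, 0.1535], [0.4725, 0.2286, 0.1535], [0.4538, 0.29, 0.1535]] [0.46843004 0.26103683 0.1535    ]
depth z [0.15031265 0.15268389 0.15477637] [0.4680035  0.26310581 0.15268389]
0.06424684677511847 -73.0359838989279
0.011168105600687076 -162.1179489513334
0.064128911931729 106.97600950169871
0.011184036612933069 18.485069772276596
plate [[0.4369, 0.0487, 0.1], [0.5567, 0.0303, 0.1], [0.5406, -0.0798, 0.1], [0.4206, -0.0592, 0.1]] [ 0.48869585 -0.01501537  0.1       ]
0.12116132614235227 -8.73266638035567
0.11121746192295881 -98.31853974959311
0.12179154458932477 170.25750384656422
0.10906827967909431 81.36848733268413
[[0, 0, 25, 25, 576], [8, 9, 8, 7, 49]] [[12.046875, 11.994791666666666], [11.448979591836734, 12.061224489795919]]
hole [np.float64(304.45660126371797), np.float64(214.99866977053543)] [[ 0.52293641 -0.02013169  0.1       ]]
```

View pics/2t.png

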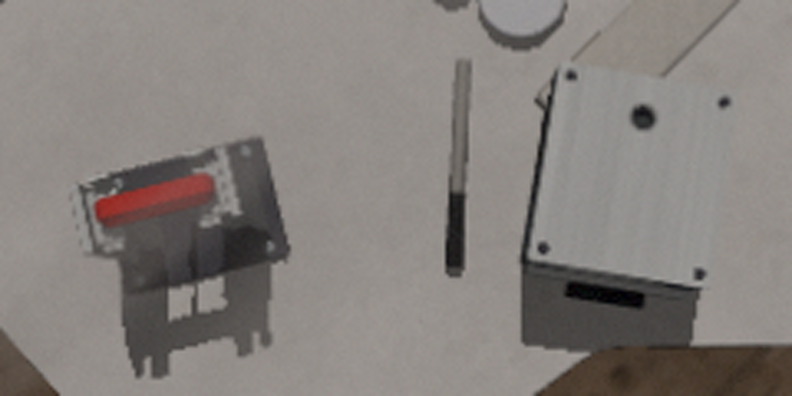

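View pics/2s.png

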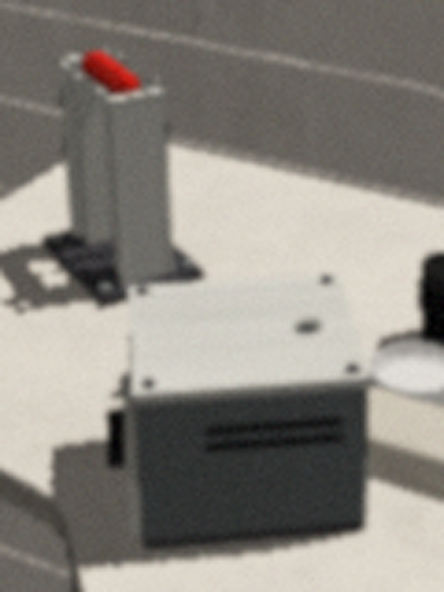

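Both crops match expectations: grip at top-view crop (155,200), hole at crop (643,117). The hole also agrees with the plate centre plus 34 mm. I'll cross-check both points with the side view.

```bash
python3 - <<'E'
from h import *
R={}
for n,(x0,x1,y0,y1) in dict(top=(120,200,215,265),side=(180,220,135,165)).items():
    im=cv2.imread(f'pics/{n}_last.png').astype(float)
    m=np.zeros(im.shape[:2],bool); m[y0:y1,x0:x1]=((im[...,2]>1.5*im[...,1]+10)&(im[...,2]>50))[y0:y1,x0:x1]
    v,u=np.where(m); r=cv2.minAreaRect(np.c_[u,v].astype(np.float32)); print(n,len(u),u.mean(),v.mean(),r)
    R[n]=rays(n,[[u.mean(),v.mean()]])
    P=onz(n,cv2.boxPoints(r),.146);print(P.round(4).tolist(),P.mean(0),onz(n,[[u.mean(),v.mean()]],.146))
(o1,r1),(o2,r2)=R['top'],R['side']
s=np.linalg.lstsq(np.c_[r1[0],-r2[0]],o2-o1,rcond=None)[0]; a,b=o1+r1[0]*s[0],o2+r2[0]*s[1]; print('tri grip',a,b)
im=cv2.imread('pics/side_last.png',0).astype(float); sub=im[213:223,246:260]; w=np.clip(130-sub,0,None);yy,xx=np.mgrid[213:223,246:260]
c=[(w*xx).sum()/w.sum(),(w*yy).sum()/w.sum()];print(sub.astype(int).min(),c,'hole side',onz('side',[c],.1))
# stand base + uprights top from depth
d=np.load('pics/top_d.npy');C=cloud('top',d).reshape(-1,3)
S=C[(abs(C[:,2]-.144)<.008)&(abs(C[:,0]-.468)<.06)&(abs(C[:,1]-.262)<.06)]
q=cv2.minAreaRect(S[:,:2].astype(np.float32)*1000);print('stand top',len(S),q)
E
```

```text
top 232 155.11637931034483 239.36637931034483 ((156.03773498535156, 239.63206481933594), (8.10427188873291, 35.71373748779297), 74.05460357666016)
[[0.4649, 0.2952, 0.146], [0.4843, 0.2315, 0.146], [0.4699, 0.2269, 0.146], [0.4505, 0.2904, 0.146]] [0.46740437 0.26100358 0.146     ] [[0.46788846 0.26266701 0.146     ]]
side 113 199.2566371681416 149.02654867256638 ((199.5384521484375, 149.19229125976562), (16.641006469726562, 7.488452911376953), 33.6900634765625)
[[0.4488, 0.2823, 0.146], [0.4664, 0.3261, 0.146], [0.4891, 0.2488, 0.146], [0.4716, 0.2106, 0.146]] [0.46898669 0.26692606 0.146     ] [[0.46866057 0.26673413 0.146     ]]
tri grip [0.46777071 0.26235009 0.14767576] [0.46801121 0.26231893 0.14768677]
88 [np.float64(252.64125560538116), np.float64(218.01793721973095)] hole side [[ 0.52375747 -0.02100229  0.1       ]]
stand top 488 ((466.1565856933594, 260.77276611328125), (44.533287048339844, 92.10770416259766), 15.26279067993164)
```

```bash
cat >> h.py <<'E'
from scipy.spatial.transform import Rotation as Ro
def rel(pos,ydeg=None):
    o=get_obs();R=Ro.from_rotvec(o['tool_rot']); M=R.as_matrix()
    if ydeg is None: T=R
    else:
        y=np.array([np.cos(np.radians(ydeg)),np.sin(np.radians(ydeg)),0]);z=np.array([0,0,-1.]);T=Ro.from_matrix(np.c_[np.cross(y,z),y,z])
    s=M.T@(np.array(pos)-o['tool_pos'])*100; w=(R.inv()*T).as_rotvec()
    print('t',round(o['t'],2),'pos',o['tool_pos'].round(4),'yaw_y',np.degrees(np.arctan2(M[1,1],M[0,1])).round(2),'tilt',M[:,2].round(4),'F',o['contact_force'].round(1),'open',round(o['opening'],4),'grip',round(o['grip_force'],1),'q',o['q'].round(2))
    print(' shift cm',s.round(3),'turn',w.round(4)); return s,w
E
python3 - <<'E'
from h import *
d=np.load('pics/side_d.npy');C=cloud('side',d)
print(C[210:380:40,400:512:30].round(2).tolist())
rel([.52,-.2,.42],16.5); rel([.4675,.262,.42],16.5)
E
```

```text
[[[0.92, 0.02, 0.03], [0.54, -0.44, 0.35], [0.54, -0.46, 0.36], [0.55, -0.48, 0.37]], [[0.51, -0.45, 0.32], [0.5, -0.49, 0.35], [0.5, -0.51, 0.37], [0.51, -0.52, 0.37]], [[0.48, -0.49, 0.33], [0.49, -0.5, 0.33], [0.5, -0.51, 0.34], [0.51, -0.52, 0.35]], [[0.49, -0.49, 0.29], [0.5, -0.51, 0.3], [0.51, -0.52, 0.31], [0.52, -0.53, 0.32]], [[0.64, -0.37, 0.03], [0.5, -0.51, 0.27], [0.51, -0.52, 0.28], [0.53, -0.54, 0.29]]]
t 0.2 pos [ 0.2071 -0.5895  0.4039] yaw_y -70.65 tilt [-3.0e-04  1.3e-03 -1.0e+00] F [0.1 0.2 0.7] open 0.0853 grip 0.0 q [-1.35  0.05  1.61 -0.    1.48 -0.12]
 shift cm [ 42.432 -26.383  -1.569] turn [-9.000e-04 -1.100e-03 -1.521e+00]
t 0.2 pos [ 0.2071 -0.5895  0.4039] yaw_y -70.65 tilt [-3.0e-04  1.3e-03 -1.0e+00] F [0.1 0.2 0.7] open 0.0853 grip 0.0 q [-1.35  0.05  1.61 -0.    1.48 -0.12]
 shift cm [ 52.789 -71.712  -1.508] turn [-9.000e-04 -1.100e-03 -1.521e+00]
```

Call:
arm_command:
  plan:
    - [[32.8,-35.1,-1.5,0,0,-1.52],[32.8,-35.1,-1.5,0,0,-1.52],[32.8,-35.1,-1.5,0,0,-1.52],[32.8,-35.1,-1.5,0,0,-1.52],[32.8,-35.1,-1.5,0,0,-1.52],[32.8,-35.1,-1.5,0,0,-1.52],[32.8,-35.1,-1.5,0,0,-1.52],[32.8,-35.1,-1.5,0,0,-1.52],[32.8,-35.1,-1.5,0,0,-1.52],[32.8,-35.1,-1.5,0,0,-1.52],[32.8,-35.1,-1.5,0,0,-1.52],[32.8,-35.1,-1.5,0,0,-1.52]]
  gripper: -1

```text
t: 1.2
tool_pos: [0.4008, -0.1465, 0.4199]
tool_rot: [1.894, 2.506, 0.002]
contact_force: [-0.0, -0.4, 0.3]
opening: 0.0851
grip_force: 0.0
```

```bash
python3 -c "
from h import *
rel([.4675,.262,.42],16.5)"
```

```text
t 1.2 pos [ 0.4008 -0.1465  0.4199] yaw_y 15.82 tilt [ 1.2e-03  8.0e-04 -1.0e+00] F [-0.  -0.4  0.3] open 0.0851 grip 0.0 q [-0.53 -0.46  2.03  0.    1.57 -0.8 ]
 shift cm [3.7488e+01 1.7555e+01 3.4000e-02] turn [ 0.0014 -0.0004 -0.0118]
```

Call:
arm_command:
  plan:
    - [[37.5,17.55,0,0,0,-0.012],[37.5,17.55,0,0,0,-0.012],[37.5,17.55,0,0,0,-0.012],[37.5,17.55,0,0,0,-0.012],[37.5,17.55,0,0,0,-0.012],[37.5,17.55,0,0,0,-0.012],[37.5,17.55,0,0,0,-0.012],[37.5,17.55,0,0,0,-0.012],[37.5,17.55,0,0,0,-0.012],[37.5,17.55,0,0,0,-0.012],[37.5,17.55,0,0,0,-0.012],[37.5,17.55,0,0,0,-0.012]]

```text
t: 2.2
tool_pos: [0.4704, 0.26, 0.419]
tool_rot: [-1.886, -2.511, 0.002]
contact_force: [0.1, -0.2, -0.3]
opening: 0.0857
grip_force: 0.0
```

```bash
python3 -c "
from h import *
rel([.4675,.262,.299],16.5)
im,d=grab('side');cv2.imwrite('pics/3s.png',cv2.resize(im[60:260,120:300],None,fx=3,fy=3))"
```

```text
t 2.2 pos [0.4704 0.26   0.419 ] yaw_y 16.19 tilt [-1.4e-03 -8.0e-04 -1.0e+00] F [ 0.1 -0.2 -0.3] open 0.0857 grip 0.0 q [ 0.37 -0.17  1.8  -0.    1.51  0.08]
 shift cm [ 0.281 -0.204 12.003] turn [-0.0016  0.0003 -0.0055]
```

View pics/3s.png

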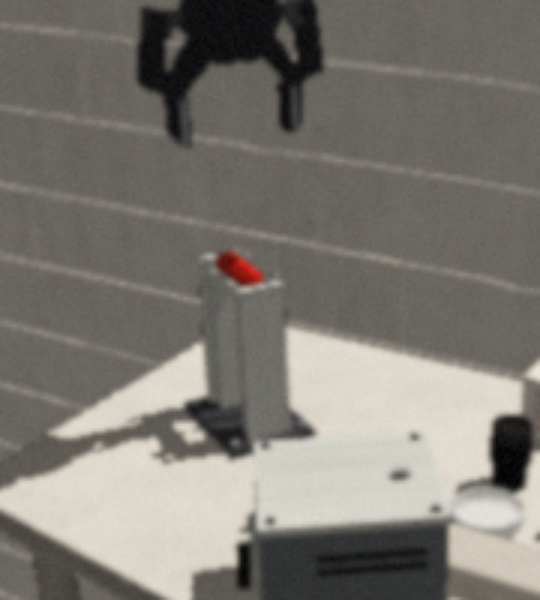

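The open gripper is straddling the bar (crop centre (235,110) against the grip at (240,265)). Descending.

Call:
arm_command:
  plan:
    - [[0.28,-0.2,2,0,0,-0.005],[0.28,-0.2,4.5,0,0,-0.005],[0.28,-0.2,7,0,0,-0.005],[0.28,-0.2,9,0,0,-0.005],[0.28,-0.2,10.5,0,0,-0.005],[0.28,-0.2,11.5,0,0,-0.005],[0.28,-0.2,12,0,0,-0.005],[0.28,-0.2,12,0,0,-0.005],[0.28,-0.2,12,0,0,-0.005],[0.28,-0.2,12,0,0,-0.005]]

```text
t: 3.08
tool_pos: [0.4685, 0.2603, 0.3013]
tool_rot: [1.884, 2.512, 0.003]
contact_force: [-0.1, 0.5, -0.1]
opening: 0.0857
grip_force: 0.0
```

```bash
python3 -c "
from h import *
rel([.4675,.262,.299],16.5)"
```

```text
t 3.08 pos [0.4685 0.2603 0.3013] yaw_y 16.25 tilt [ 2.4e-03  9.0e-04 -1.0e+00] F [-0.1  0.5 -0.1] open 0.0857 grip 0.0 q [ 0.37 -0.07  1.92 -0.    1.3   0.08]
 shift cm [ 0.19  -0.046  0.226] turn [ 0.0026 -0.0002 -0.0044]
```

Call:
arm_command:
  plan:
    - [[0.15,-0.05,0.2,0,0,0],[0.15,-0.05,0.2,0,0,0],[0.15,-0.05,0.2,0,0,0],[0.15,-0.05,0.2,0,0,0],[0.15,-0.05,0.2,0,0,0],[0.15,-0.05,0.2,0,0,0],[0.15,-0.05,0.2,0,0,0],[0.15,-0.05,0.2,0,0,0],[0.15,-0.05,0.2,0,0,0],[0.15,-0.05,0.2,0,0,0]]
  gripper: 1
  force: 60

```text
t: 3.92
tool_pos: [0.4671, 0.2617, 0.298]
tool_rot: [1.885, 2.513, 0.001]
contact_force: [-0.1, -0.1, 2.0]
opening: 0.016
grip_force: 59.0
```

```bash
python3 -c "
from h import *
rel([.4675,.262,.299],16.5)"
```

```text
t 3.92 pos [0.4671 0.2617 0.298 ] yaw_y 16.27 tilt [ 5.e-04  3.e-04 -1.e+00] F [-0.1 -0.1  2. ] open 0.016 grip 59.0 q [ 0.37 -0.07  1.92  0.    1.29  0.09]
 shift cm [ 0.019  0.043 -0.104] turn [ 0.0005 -0.0001 -0.004 ]
```

Call:
arm_command:
  plan:
    - [[0,0,-0.5,0,0,0],[0,0,-1.5,0,0,0],[0,0,-3,0,0,0],[0,0,-5,0,0,0],[0,0,-7,0,0,0],[0,0,-9,0,0,0],[0,0,-11,0,0,0],[0,0,-12.5,0,0,0],[0,0,-13.5,0,0,0],[0,0,-14,0,0,0],[0,0,-14,0,0,0],[0,0,-14,0,0,0]]

```text
t: 4.92
tool_pos: [0.4669, 0.2616, 0.4371]
tool_rot: [-1.884, -2.513, 0.001]
contact_force: [-0.6, 0.3, 0.5]
opening: 0.0162
grip_force: 58.9
```

```bash
python3 - <<'E'
from h import *
rel([.5232,-.0205,.438],16.27); rel([.5232,-.0205,.438],0)
im,d=grab('side');cv2.imwrite('pics/4s.png',cv2.resize(im[60:260,120:300],None,fx=3,fy=3))
E
```

```text
t 4.92 pos [0.4669 0.2616 0.4371] yaw_y 16.27 tilt [-9.e-04 -3.e-04 -1.e+00] F [-0.6  0.3  0.5] open 0.0162 grip 58.9 q [ 0.37 -0.18  1.78  0.    1.54  0.09]
 shift cm [-28.658  -2.499  -0.085] turn [-0.0009  0.0001  0.    ]
t 4.92 pos [0.4669 0.2616 0.4371] yaw_y 16.27 tilt [-9.e-04 -3.e-04 -1.e+00] F [-0.6  0.3  0.5] open 0.0162 grip 58.9 q [ 0.37 -0.18  1.78  0.    1.54  0.09]
 shift cm [-28.658  -2.499  -0.085] turn [-9.00e-04  2.00e-04  2.84e-01]
```

View pics/4s.png

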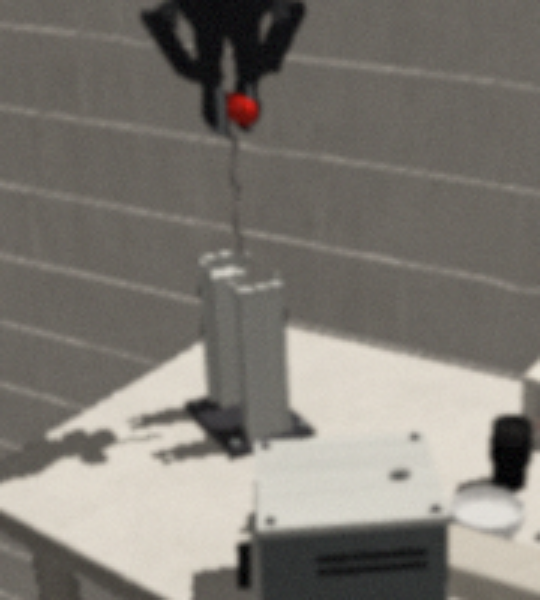

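The driver is held, with its shaft hanging about vertical from crop (235,135) to (240,255). I'll move it over the hole.

Call:
arm_command:
  plan:
    - [[-1,-0.1,0,0,0,0],[-3,-0.3,0,0,0,0],[-6,-0.5,0,0,0,0],[-9,-0.8,0,0,0,0],[-12.2,-1.05,0,0,0,0],[-15.4,-1.3,0,0,0,0],[-18.6,-1.6,0,0,0,0],[-21.6,-1.9,0,0,0,0],[-24.4,-2.1,0,0,0,0],[-26.6,-2.3,0,0,0,0],[-28.1,-2.45,0,0,0,0],[-28.65,-2.5,0,0,0,0]]

```text
t: 5.97
tool_pos: [0.5232, -0.0229, 0.4364]
tool_rot: [-1.888, -2.509, 0.003]
contact_force: [-0.6, 0.0, -0.7]
opening: 0.0162
grip_force: 58.9
```

Call:
arm_command:
  plan:
    - [[0,0,0.5,0,0,0],[0,0,1.5,0,0,0],[0,0,2.5,0,0,0],[0,0,3.2,0,0,0],[0,0,3.5,0,0,0],[0,0,3.5,0,0,0],[0,0,3.5,0,0,0],[0,0,3.5,0,0,0]]

```text
t: 6.63
tool_pos: [0.5234, -0.0201, 0.4032]
tool_rot: [1.884, 2.513, 0.001]
contact_force: [-0.3, -0.1, -0.7]
opening: 0.016
grip_force: 58.9
```

```bash
python3 - <<'E'
from h import *
rel([.5232,-.0205,.403])
im,d=grab('side');cv2.imwrite('pics/5s.png',cv2.resize(im[140:240,190:290],None,fx=5.9,fy=5.9,interpolation=cv2.INTER_CUBIC))
E
```

```text
t 6.63 pos [ 0.5234 -0.0201  0.4032] yaw_y 16.3 tilt [ 8.e-04 -1.e-04 -1.e+00] F [-0.3 -0.1 -0.7] open 0.016 grip 58.9 q [-0.18 -0.19  1.85  0.    1.48 -0.47]
 shift cm [-0.035 -0.032  0.018] turn [0. 0. 0.]
```

View pics/5s.png

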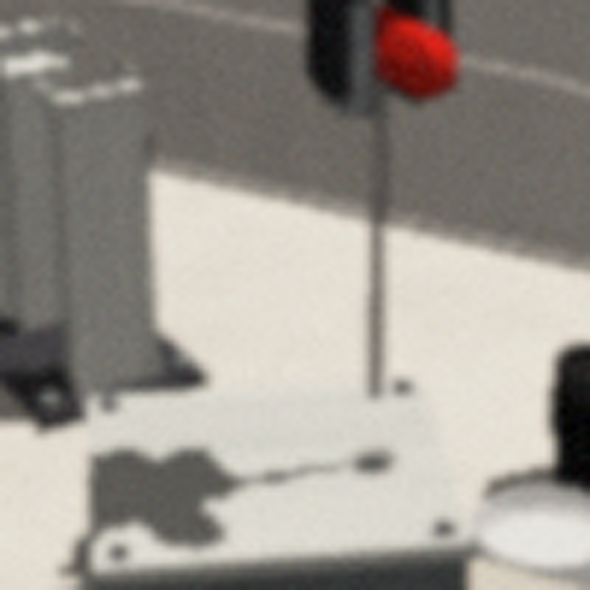

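The tip is at crop (374,395) and the hole at crop (374,460), so they line up in column. The shaft's shadow also ends at the hole. I'll check the tip position using its known height.

```bash
python3 - <<'E'
from h import *
im=cv2.imread('pics/side_last.png').astype(float); g=im.mean(2)
rows={}
for v in range(165,214):
    s=g[v,244:264]; b=np.median(s); w=np.clip(b-s-8,0,None); w[np.abs(np.arange(20)-10)>4]=0
    rows[v]=(w.sum(), 244+(w*np.arange(20)).sum()/max(w.sum(),1e-6))
print([(v,int(a),round(c,1)) for v,(a,c) in rows.items()][::2], [(v,int(rows[v][0])) for v in range(203,212)])
for z in (.122,.1245,.127): print(z,onz('side',[[253.4,206.5],[253.4,207.5]],z).round(4).tolist())
# predicted pixel of tip
c=calibration('side');P=np.linalg.inv(np.array(c['pose']));K=np.array([[c['fx'],0,c['cx']],[0,c['fy'],c['cy']],[0,0,1]])
for p in ([.5232,-.0205,.124],[.5232,-.0205,.2],[.5232,-.0205,.1]):
    q=P[:3,:3]@p+P[:3,3]; print(p,cv2.projectPoints(np.array([[q[0],-q[1],-q[2]]]),np.zeros(3),np.zeros(3),K,np.array(c['dist']))[0].ravel())
E
```

```text
[(165, 24, np.float64(254.0)), (167, 25, np.float64(254.2)), (169, 28, np.float64(254.2)), (171, 24, np.float64(254.2)), (173, 43, np.float64(253.9)), (175, 36, np.float64(254.0)), (177, 63, np.float64(253.9)), (179, 133, np.float64(253.5)), (181, 200, np.float64(253.5)), (183, 191, np.float64(253.4)), (185, 202, np.float64(253.4)), (187, 197, np.float64(253.4)), (189, 208, np.float64(253.4)), (191, 222, np.float64(253.3)), (193, 237, np.float64(253.2)), (195, 240, np.float64(253.3)), (197, 237, np.float64(253.2)), (199, 226, np.float64(253.2)), (201, 228, np.float64(253.2)), (203, 208, np.float64(253.2)), (205, 331, np.float64(255.2)), (207, 71, np.float64(253.8)), (209, 0, np.float64(244.0)), (211, 0, np.float64(244.0)), (213, 0, np.float64(244.0))] [(203, 208), (204, 270), (205, 331), (206, 258), (207, 71), (208, 0), (209, 0), (210, 0), (211, 0)]
0.122 [[0.5273, -0.0141, 0.122], [0.5261, -0.0179, 0.122]]
0.1245 [[0.526, -0.0183, 0.1245], [0.5248, -0.0221, 0.1245]]
0.127 [[0.5247, -0.0225, 0.127], [0.5235, -0.0263, 0.127]]
[0.5232, -0.0205, 0.124] [252.36745722 207.45033892]
[0.5232, -0.0205, 0.2] [252.60166483 172.0714944 ]
[0.5232, -0.0205, 0.1] [252.30001744 217.93299488]
```

Predicted and measured tip agree within about 1 mm. Insert gently, with a -1 mm nudge.

Call:
arm_command:
  plan:
    - [[-0.03,-0.1,0,0,0,0],[-0.03,-0.1,0.3,0,0,0],[-0.03,-0.1,0.8,0,0,0],[-0.03,-0.1,1.3,0,0,0],[-0.03,-0.1,1.8,0,0,0],[-0.03,-0.1,2.3,0,0,0],[-0.03,-0.1,2.8,0,0,0],[-0.03,-0.1,3.3,0,0,0],[-0.03,-0.1,3.8,0,0,0],[-0.03,-0.1,3.8,0,0,0],[-0.03,-0.1,3.8,0,0,0]]

```text
t: 7.6
tool_pos: [0.5223, -0.0209, 0.3642]
tool_rot: [-1.884, -2.513, 0.001]
contact_force: [-0.3, -0.7, -0.8]
opening: 0.016
grip_force: 58.9
```

```bash
python3 - <<'E'
from h import *
rel([.5227,-.0205,.365])
im,d=grab('side');cv2.imwrite('pics/6s.png',cv2.resize(im[140:240,190:290],None,fx=5.9,fy=5.9,interpolation=cv2.INTER_CUBIC))
E
```

```text
t 7.6 pos [ 0.5223 -0.0209  0.3642] yaw_y 16.27 tilt [-9.e-04  2.e-04 -1.e+00] F [-0.3 -0.7 -0.8] open 0.016 grip 58.9 q [-0.18 -0.17  1.89  0.    1.42 -0.47]
 shift cm [ 0.03   0.046 -0.079] turn [0. 0. 0.]
```

View pics/6s.png

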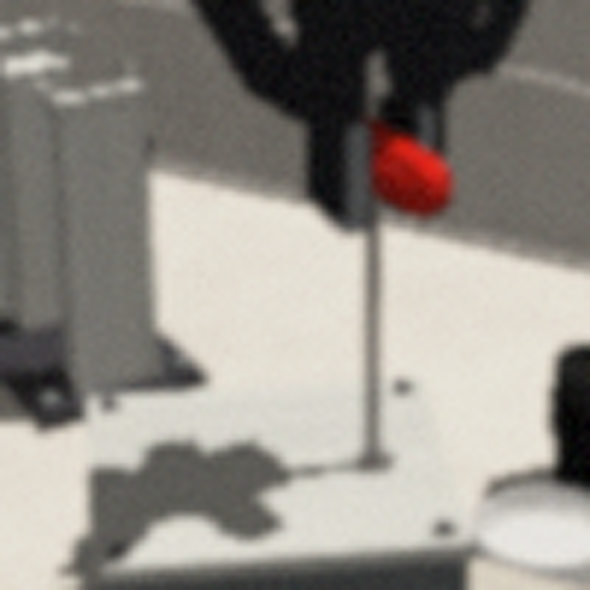

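The shaft stands in the hole at crop (372,460) with no contact force. Push down.

Call:
arm_command:
  plan:
    - [[0,0,0.6,0,0,0],[0,0,1.4,0,0,0],[0,0,2.2,0,0,0],[0,0,3.0,0,0,0],[0,0,3.8,0,0,0],[0,0,4.5,0,0,0],[0,0,5.1,0,0,0],[0,0,5.6,0,0,0],[0,0,6.1,0,0,0],[0,0,6.6,0,0,0],[0,0,6.6,0,0,0],[0,0,6.6,0,0,0]]

```text
t: 8.65
tool_pos: [0.5226, -0.021, 0.2992]
tool_rot: [1.885, 2.513, 0.0]
contact_force: [-2.5, -0.8, 4.2]
opening: 0.0162
grip_force: 59.4
```

Call:
arm_command:
  plan:
    - [[0,0,0,0,0,0],[0,0,0,0,0,0],[0,0,0,0,0,0]]

```text
t: 8.9
tool_pos: [0.5225, -0.021, 0.2992]
tool_rot: [1.884, 2.513, 0.0]
contact_force: [-1.5, 0.2, 4.1]
opening: 0.0162
grip_force: 59.4
```

```bash
python3 - <<'E'
from h import *
rel([.5227,-.0205,.298])
im,d=grab('side');cv2.imwrite('pics/7s.png',cv2.resize(im[140:300,170:290],None,fx=3.7,fy=3.7,interpolation=cv2.INTER_CUBIC))
E
```

```text
t 8.9 pos [ 0.5225 -0.021   0.2992] yaw_y 16.27 tilt [ 5.e-04 -1.e-04 -1.e+00] F [-1.5  0.2  4.1] open 0.0162 grip 59.4 q [-0.18 -0.1   1.95 -0.    1.3  -0.47]
 shift cm [0.04  0.033 0.116] turn [0. 0. 0.]
```

View pics/7s.png

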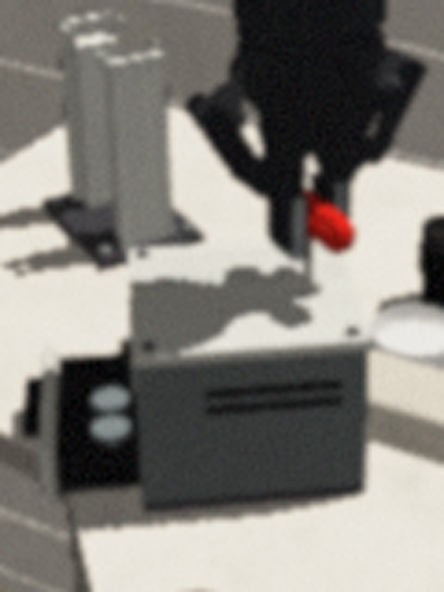

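The tray is out at the left (crop x 20–140). Withdraw.

Call:
arm_command:
  plan:
    - [[0,0,-0.8,0,0,0],[0,0,-2,0,0,0],[0,0,-3.5,0,0,0],[0,0,-5,0,0,0],[0,0,-6.5,0,0,0],[0,0,-8,0,0,0],[0,0,-9.5,0,0,0],[0,0,-11,0,0,0],[0,0,-12.5,0,0,0],[0,0,-13.5,0,0,0],[0,0,-14,0,0,0],[0,0,-14,0,0,0]]

```text
t: 9.95
tool_pos: [0.5226, -0.0209, 0.4403]
tool_rot: [1.883, 2.512, 0.002]
contact_force: [-0.5, 0.0, -0.4]
opening: 0.0162
grip_force: 58.7
```

```bash
python3 - <<'E'
from h import *
rel([.4671,.2617,.444],16.27)
im,d=grab('side');g=im.astype(float).mean(2)
for v in range(150,190,4):
    s=g[v,244:264]; b=np.median(s); w=np.clip(b-s-8,0,None); w[np.abs(np.arange(20)-10)>4]=0
    print(v,int(w.sum()),round(244+(w*np.arange(20)).sum()/max(w.sum(),1e-6),1),end='; ')
E
```

```text
t 9.95 pos [ 0.5226 -0.0209  0.4403] yaw_y 16.27 tilt [ 2.6e-03 -4.0e-04 -1.0e+00] F [-0.5  0.  -0.4] open 0.0162 grip 58.7 q [-0.18 -0.21  1.81  0.    1.55 -0.47]
 shift cm [28.686  2.597 -0.398] turn [0.0024 0.0012 0.0001]
150 33 254.1; 154 21 254.1; 158 9 253.4; 162 2 254.0; 166 8 253.7; 170 29 254.1; 174 46 254.1; 178 70 253.6; 182 201 253.5; 186 194 253.5;
```

Call:
arm_command:
  plan:
    - [[1,0.1,-0.4,0,0,0],[3,0.3,-0.4,0,0,0],[6,0.5,-0.4,0,0,0],[9,0.8,-0.4,0,0,0],[12.2,1.1,-0.4,0,0,0],[15.4,1.4,-0.4,0,0,0],[18.6,1.7,-0.4,0,0,0],[21.6,1.95,-0.4,0,0,0],[24.4,2.2,-0.4,0,0,0],[26.6,2.4,-0.4,0,0,0],[28.1,2.55,-0.4,0,0,0],[28.7,2.6,-0.4,0,0,0]]

```text
t: 11.0
tool_pos: [0.4658, 0.2641, 0.4415]
tool_rot: [-1.88, -2.515, 0.002]
contact_force: [0.3, 0.1, 0.3]
opening: 0.0158
grip_force: 58.7
```

Call:
arm_command:
  plan:
    - [[0,0,0,0,0,0],[0,0,0,0,0,0],[0,0,0,0,0,0],[0,0,0,0,0,0]]

```text
t: 11.33
tool_pos: [0.4672, 0.261, 0.4426]
tool_rot: [1.886, 2.512, -0.001]
contact_force: [0.4, -0.2, -0.7]
opening: 0.016
grip_force: 58.7
```

```bash
python3 - <<'E'
from h import *
rel([.4671,.2617,.2985],16.27)
E
```

```text
t 11.33 pos [0.4672 0.261  0.4426] yaw_y 16.19 tilt [-2.e-04 -3.e-04 -1.e+00] F [ 0.4 -0.2 -0.7] open 0.016 grip 58.7 q [ 0.37 -0.18  1.78 -0.    1.55  0.09]
 shift cm [6.9000e-02 1.3000e-02 1.4407e+01] turn [-0.0003  0.0002 -0.0014]
```

Call:
arm_command:
  plan:
    - [[0.05,0,1,0,0,0],[0.05,0,2.5,0,0,0],[0.05,0,4.3,0,0,0],[0.05,0,6,0,0,0],[0.05,0,7.7,0,0,0],[0.05,0,9.4,0,0,0],[0.05,0,11,0,0,0],[0.05,0,12.3,0,0,0],[0.05,0,13.2,0,0,0],[0.05,0,13.8,0,0,0],[0.05,0,14.2,0,0,0],[0.05,0,14.3,0,0,0]]

```text
t: 12.33
tool_pos: [0.4669, 0.2623, 0.2993]
tool_rot: [-1.885, -2.513, 0.0]
contact_force: [0.8, 0.5, -0.3]
opening: 0.0164
grip_force: 58.7
```

Call:
arm_command:
  plan:
    - [[0,0,0,0,0,0],[0,0,0,0,0,0],[0,0,0.05,0,0,0],[0,0,0.05,0,0,0]]

```text
t: 12.67
tool_pos: [0.467, 0.2624, 0.2999]
tool_rot: [1.884, 2.513, 0.002]
contact_force: [0.2, -0.4, -0.8]
opening: 0.0162
grip_force: 58.7
```

```bash
python3 - <<'E'
from h import *
rel([.4671,.2617,.298],16.27)
im,d=grab('side');cv2.imwrite('pics/8s.png',cv2.resize(im[100:220,150:250],None,fx=4.8,fy=4.8,interpolation=cv2.INTER_CUBIC))
E
```

```text
t 12.67 pos [0.467  0.2624 0.2999] yaw_y 16.28 tilt [ 1.1e-03  4.0e-04 -1.0e+00] F [ 0.2 -0.4 -0.8] open 0.0162 grip 58.7 q [ 0.37 -0.07  1.92  0.    1.3   0.09]
 shift cm [-0.073 -0.012  0.188] turn [ 0.0012 -0.0001  0.0001]
```

View pics/8s.png

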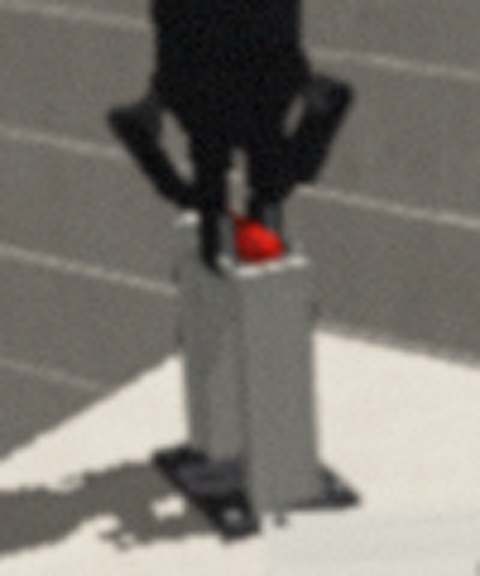

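The grip (crop (258,240)) sits in the saddle between the lips. Lower the last 2 mm, then release.

Call:
arm_command:
  plan:
    - [[-0.07,0,0.1,0,0,0],[-0.07,0,0.15,0,0,0],[-0.07,0,0.15,0,0,0],[-0.07,0,0.15,0,0,0],[-0.07,0,0.15,0,0,0]]

```text
t: 13.13
tool_pos: [0.4671, 0.2617, 0.2979]
tool_rot: [1.884, 2.513, 0.0]
contact_force: [-0.7, 0.2, 1.3]
opening: 0.0164
grip_force: 59.0
```

Call:
arm_command:
  plan:
    - [[0,0,0,0,0,0],[0,0,0,0,0,0],[0,0,0,0,0,0],[0,0,0,0,0,0],[0,0,0,0,0,0],[0,0,0,0,0,0],[0,0,0,0,0,0],[0,0,0,0,0,0],[0,0,0,0,0,0],[0,0,0,0,0,0],[0,0,0,0,0,0]]
  gripper: -1

```text
t: 14.05
tool_pos: [0.4671, 0.2616, 0.2977]
tool_rot: [1.885, 2.513, 0.0]
contact_force: [0.0, 0.1, 0.5]
opening: 0.0857
grip_force: 0.0
```

Call:
arm_command:
  plan:
    - [[0,0,-0.5,0,0,0],[0,0,-2,0,0,0],[0,0,-4,0,0,0],[0,0,-6,0,0,0],[0,0,-9,0,0,0],[0,0,-12,0,0,0],[0,0,-15,0,0,0],[0,0,-16,0,0,0],[0,0,-16,0,0,0],[0,0,-16,0,0,0],[0,0,-16,0,0,0]]

```text
t: 14.97
tool_pos: [0.4667, 0.2615, 0.4553]
tool_rot: [-1.884, -2.512, 0.005]
contact_force: [-0.4, -0.5, -0.4]
opening: 0.0855
grip_force: 0.0
```

```bash
python3 - <<'E'
from h import *
rel([.4671,.2617,.298],16.27)
im,d=grab('side');cv2.imwrite('pics/9s.png',im)
f=im.astype(float);m=np.zeros(im.shape[:2],bool);m[135:165,180:220]=((f[...,2]>1.5*f[...,1]+10)&(f[...,2]>50))[135:165,180:220]
v,u=np.where(m);print(len(u),u.mean(),v.mean())
E
```

```text
t 14.97 pos [0.4667 0.2615 0.4553] yaw_y 16.27 tilt [-0.0034 -0.0013 -1.    ] F [-0.4 -0.5 -0.4] open 0.0855 grip 0.0 q [ 0.37 -0.19  1.76 -0.    1.57  0.09]
 shift cm [1.2000e-02 9.6000e-02 1.5726e+01] turn [-0.0036  0.0003 -0.    ]
114 200.02631578947367 149.03508771929825
```

View pics/9s.png

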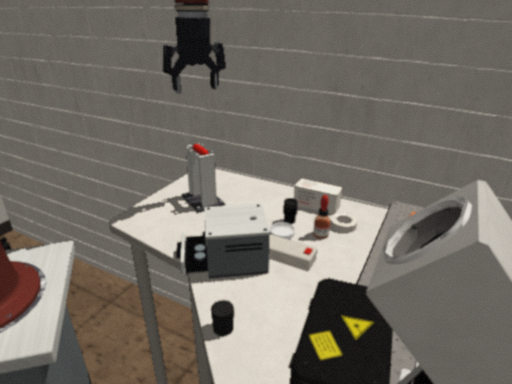

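The driver is back at (200,149), as at the start. The tray is out at (195,250), the bottle and eyepiece have not moved, and the gripper is clear.

```bash
python3 -c "
from station import *
print(finish_job())"
```

```text
the job is handed in; nothing more can be done
None
```

I handed the job in at about 15 s of the 64 s: the last picture shows the tray out, the driver hanging upright on its stand, and the bottle and eyepiece where they stood; the hand-in returned no verdict.

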